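# Click the battery pack into its charger

## Robot

A 7-joint arm with a two-finger parallel gripper is mounted at the origin on the work surface. World frame = base frame: x ahead of the robot, y to its left, z up, the work surface at z = 0. Lengths are in m, angles in rad, forces in N, time in s.
With the tool pointing down it reaches from about 0.4 to 0.85 m from the base axis. Payload 10.4 kg.
Tool frame: the origin (TCP) lies at the very end of the fingers, on their centre line; the grasp point (between the pads) lies r.grip_depth behind it (r.grip_depth is the distance from the TCP to the grasp point, in m); y points along the fingers, z is the direction in which the jaws open and shut, and the axes are right-handed (so a half turn about y gives the same grasp; the last joint's range is limited). The gripper opens to 87 mm and grips with 3 to 60 N. Pads are 19 mm wide; open, the fingers measure 117 mm over their backs; the gripper's body (75 mm by 190 mm) begins 51 mm behind the grasp point.
Start: joints at [1.286, 0.332, -0.065, 1.46, 0.022, 1.35, -0.088], TCP at [0.162, -0.604, 0.223] pointing down, gripper open.
Joint ranges: [-2.6, 2.6], [-0.5, 2.12], [-1.47, 1.34], [0.16, 2.42], [-1.27, 4.41], [0.06, 2.06], [-2.6, 2.6]. Speed limits (rad/s): [2.22, 2.22, 2.79, 2.79, 3.14, 3.14, 3.14].

## Interface

Orientations are given as a unit quaternion [x, y, z, w].
In Python, from bench import r gives the robot as it stands.
- The arm moves only by the shell command python3 -m jog 'ROWS' [OPENING] [FORCE]. ROWS is JSON, a list of rows, each a list of 6 numbers: the shift along the tool's x, y, z in m, then the turn, a rotation vector about the tool's x, y, z in degrees. A call has 1 to 12 rows; each row shifts and turns the pose as measured when the row begins, along the tool's axes as they then stand; what a row does not reach is not made up. A row lasts 1/12 s, in which the tool goes at most 41.7 mm and 7.16 degrees, less where a joint would pass 70% of its speed; a pose out of reach is approached as far as the arm can. A call with a gripper value outside its range is refused whole. OPENING is the opening, from -1 (shut) to 1 (fully open), so that 0 is half open, set as the call begins (- or left out, the last holds). The fingers move at their own pace and stop on an object; FORCE is the grip in N (left out, the last holds). Time passes only in rows, so rows that do not move let the fingers close. It gives the time, the measured TCP pose, the force and the opening at its end, in the units of the state.
- r.read_state(): the state, without advancing time (a new reading comes with each control period).
- r.camera(name): name is "scene" or "top" or "wrist"; returns a dict with "image" (400x640x3 uint8, red, green, blue), "range_z" (400x640 float32, m along the optical axis (not along the pixel's ray), 0 where there is no reading), "K" (3x3 intrinsics, pixels), "R" (3x3) and "t" (3): a world point X has camera coordinates R X + t. Camera axes: x right, y down, z forward; pixel columns grow to the right and rows downward; lengths in m; the calibration is good to about 2 mm. A picture is of the moment at which its call begins.
- r.close_job(): hands the job in, once; it reports no verdict.
The state is a dict: "time": time; "joint_positions": joint angles; "joint_vel": joint speeds; "joint_torque": joint torques, N m; "ee_pos": TCP position; "eef_rot": TCP orientation; "ft_force": force on the tool from outside, world axes, zero at the start; "torque": the same for the moment, N m; "width": finger opening in m.
Only numpy, scipy, OpenCV 4.12 (cv2) and the standard library are available. Lean on these libraries where they do the work, as an engineer would, in place of code of your own. Each camera call takes 0.05 s, during which the arm holds its last target. There are 200 camera calls.

## Task

Take the battery pack with the yellow band and lower it, foot down, into the charger's bay without dropping it; then press it down gently until the catch snaps over and the green flag comes up, and press no further. Let go of the pack, and leave the blue-banded pack and the other things on the bench where they are.

Things in the scene. Friction and masses are not known exactly. Their poses are not given: they have to be found in the camera images.
- pack: the battery pack to charge: upright black block 60 x 38 x 100 mm (own x, y, z), about 0.3 kg, yellow band and top face; origin at the centre of its underside, z up. Both ends are alike: it may go into the bay either way round. Grip it across the 38 mm sides, near the top
- pack_top (a point): centre of the pack's flat yellow top, 100 mm above its underside, where it can be pressed. From first rest, pressing first yields an unknown 0 to 12 mm at about 5 N, then over about 1 mm climbs to a peak of 10 to 16 N, falls away over 2 mm, then the pack snaps the last 3 mm down by itself and stays. Damped: press at 10 mm/s or slower (faster adds 1 N per 10 mm/s)
- charger: black block 130 x 100 mm (own x, y), 64 mm high, fixed to the bench; origin at the centre of its underside, x along the bay's long side. Two orange jaws at the bay's x ends (x = +-49 to +-61 mm) stand up to 13 mm above the rim: keep fingers to the y sides. Loads over 30 N (a shove, pressing on after the snap) damage it
- bay (a point): centre of the bay's mouth, at the rim, 64 mm above the bench; axes as the charger's. Bay 64 (x) by 42 mm (y), with a 45-degree yellow flare 8 mm wide and deep round its mouth. A hidden sprung block first stops the pack's underside 18 to 42 mm below the rim (differs each time); snapped home it is 36 to 48 mm below, on a solid stop
- flag (a joint): how far in m the green round flag (12 mm across, at the charger's own x = -52, y = -38 mm) has risen: 0 down (its top then up to 12 mm above the rim), 0.012 fully up. It goes with the catch: below 0.005 not snapped over, above 0.010 snapped home
- spare: another battery pack of the same size with a blue band, standing on the bench, to be left alone; origin at the centre of its underside
- glue: glue bottle, 64 mm across, 190 mm high, to be left alone; origin at the centre of its underside
- tub: white tub with a lid, 132 mm across, 118 mm high, to be left alone; origin at the centre of its underside
- drill: yellow and black cordless drill standing on its foot, about 200 mm high, to be left alone; origin at the centre of its underside
- driver: red-handled screwdriver lying on the bench, about 200 mm long, to be left alone; origin on its underside, x along its length
- offcut: wooden offcut 160 x 45 x 22 mm, to be left alone; origin at the centre of its underside
Mind the look-alikes: they are no part of the job. Leave any purple look-alike of the pack alone. What is shaped like the charger but purple is not meant.

How it is judged:
By the outcome, as a careful person would: the job done as asked, in the order asked, and still so for the second after the job is handed in, with the robot touching nothing.
It also fails if it takes over 61 s, if anything falls off the work surface, if the arm or the gripper's body presses on something with over 40 N, if the wrist force passes 120 N, or if a joint passes its speed limit or range.

## Working session

There is one attempt and no reset: what is moved stays moved. The work goes in short steps, Python scripts to look and compute and a shell command to move; the robot and the scene stay as the last step left them, time stands still between calls to the robot, and variables do not carry over. Pictures are saved under pics/ and viewed, about 8 in all and at most 12, crops included, and the job is handed in when it is done.

```bash
mkdir -p pics; ls
cat > h.py <<'E'
import numpy as np, cv2
from bench import r
from scipy.spatial.transform import Rotation as Ro
def cam(n,save=None):
    c=r.camera(n)
    if save: cv2.imwrite('pics/'+save,c['image'][:,:,::-1])
    return c
def cloud(c):
    z=c['range_z']; v,u=np.mgrid[:z.shape[0],:z.shape[1]]
    K=c['K']; P=np.stack([(u-K[0,2])/K[0,0]*z,(v-K[1,2])/K[1,1]*z,z],-1)
    return (P-c['t'])@c['R']  # R^T (P-t)
E
python3 - <<'E'
from h import *
s=r.read_state(); print({k:np.round(v,3) for k,v in s.items()}, r.grip_depth)
print(np.round(Ro.from_quat(s['eef_rot']).as_matrix(),3))
a=cam('scene'); b=cam('top')
im=np.vstack([a['image'],b['image']])
cv2.imwrite('pics/a.png',cv2.resize(a['image'][:,:,::-1],None,fx=1.2,fy=1.2)); cv2.imwrite('pics/b.png',cv2.resize(b['image'][:,:,::-1],None,fx=1.2,fy=1.2))
for c in (a,b): print(np.round(c['K'],1).tolist(),np.round(-c['R'].T@c['t'],3))
np.savez('ab.npz',ai=a['image'],ac=cloud(a),bi=b['image'],bc=cloud(b))
E
```

```text
pics
{'time': np.float64(0.0), 'joint_positions': array([ 1.286,  0.333, -0.065,  1.461,  0.022,  1.35 , -0.089]), 'joint_vel': array([-0.   , -0.002, -0.002,  0.002, -0.002, -0.002, -0.001]), 'joint_torque': array([-1.0000e-03, -6.2325e+01,  2.4000e-02, -3.8989e+01, -6.1000e-02,
        4.0000e-02,  0.0000e+00]), 'ee_pos': array([ 0.162, -0.603,  0.222]), 'eef_rot': array([-0.092,  0.702, -0.701,  0.092]), 'ft_force': array([-0.148, -0.77 , -0.592]), 'torque': array([-0.012,  0.054, -0.007]), 'width': np.float64(0.087)} 0.0187
[[-0.966 -0.     0.259]
 [-0.259  0.001 -0.966]
 [ 0.    -1.    -0.001]]
[[384.9, 0.0, 320.4], [0.0, 384.9, 199.2], [0.0, 0.0, 1.0]] [1.379 0.433 1.016]
[[394.4, 0.0, 319.1], [0.0, 394.4, 202.9], [0.0, 0.0, 1.0]] [ 0.32  -0.015  1.157]
```

View pics/a.png

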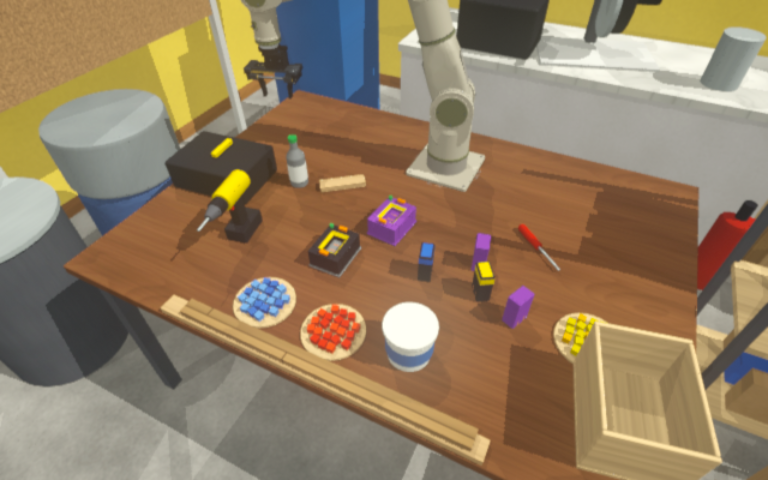

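View pics/b.png

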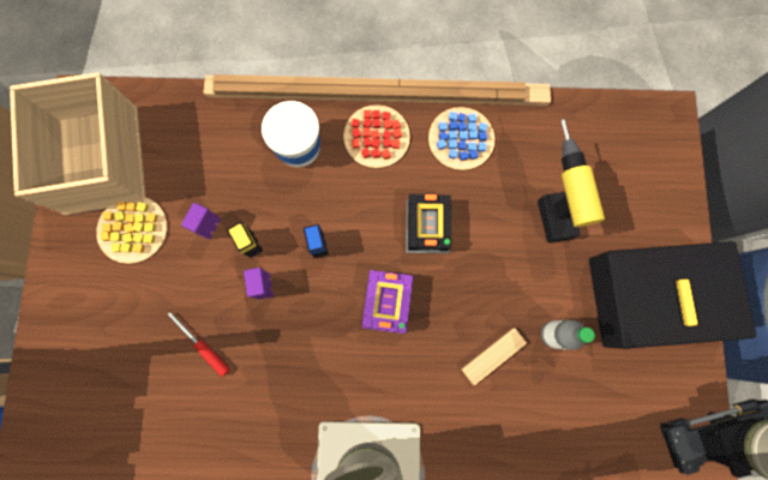

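The scene picture shows the yellow pack at about (484,272), between purple look-alikes at (482,250) and (518,306). The blue spare is at (427,260) and the black charger at (335,247). In the top picture the pack is at (243,238), the spare at (315,240) and the charger at (430,222), with the flag at its lower right (447,241).

Run:
```python
from h import *
d=np.load('ab.npz')
def rect(P,n):
    (c,wh,an)=cv2.minAreaRect((P[:,:2]*1000).astype(np.float32)); print(n,len(P),'rect c',np.round(c,1),'wh',np.round(wh,1),'ang',round(an,1),'z',np.round(np.percentile(P[:,2],[5,50,95])*1000,1),'mean',np.round(P.mean(0)*1000,1))
for k,roi_p,roi_c in (('a',(385,210,425,255),(250,180,305,230)),('b',(185,180,222,218),(335,155,380,215))):
    im=d[k+'i'];C=d[k+'c'];hsv=cv2.cvtColor(im,cv2.COLOR_RGB2HSV)
    def pts(roi,m):
        x0,y0,x1,y1=roi;mm=np.zeros(m.shape,bool);mm[y0:y1,x0:x1]=1;return C[mm&m]
    Y=(abs(hsv[...,0].astype(int)-28)<6)&(hsv[...,1]>130)&(hsv[...,2]>90)
    O=(hsv[...,0]<19)&(hsv[...,0]>5)&(hsv[...,1]>180)&(hsv[...,2]>150)
    G=(abs(hsv[...,0].astype(int)-65)<15)&(hsv[...,1]>120)
    p=pts(roi_p,Y); rect(p[p[:,2]>.092],k+' packtop')
    p=pts(roi_p,C[...,2]>.092); rect(p,k+' packtop all')
    rect(pts(roi_c,Y),k+' flare'); rect(pts(roi_c,G),k+' flag')
    q=pts(roi_c,(C[...,2]>.057)&(C[...,2]<.069)); rect(q,k+' rim')
    q=pts(roi_c,O&(C[...,2]>.06))
    if len(q):rect(q,k+' jaws')
# all >0.03 objects near pack
C=d['bc']; roi=np.zeros(C.shape[:2],bool); roi[165:260,140:285]=1
m=((C[...,2]>.09)&roi).astype(np.uint8); n,l,st,_=cv2.connectedComponentsWithStats(m)
for i in range(1,n):
    if st[i,4]>30: rect(C[l==i],'obj')
```

```text
a packtop 146 rect c [935.7 379.2] wh [892.6  47.7] ang 10.0 z [ 94.1  98.8 101.7] mean [536.8 307.2 104.9]
a packtop all 195 rect c [931.7 401.4] wh [892.4  95.9] ang 10.2 z [  94.1   98.7 1016. ] mean [586.6 316.7 154.8]
a flare 171 rect c [ 582.3 -131.7] wh [88.3 66.8] ang 0.4 z [48.9 59.2 64.7] mean [ 572.8 -139.1   58.1]
a flag 11 rect c [ 500.4 -191.9] wh [98.   7.9] ang 34.8 z [33.7 71.4 75.4] mean [ 529.4 -172.1   65.5]
a rim 535 rect c [ 587.2 -129.3] wh [102.1 132.8] ang 89.8 z [58.  61.7 65.8] mean [ 589.8 -127.5   61.7]
a jaws 31 rect c [968.5 117.5] wh [1032.7   83.7] ang 32.9 z [63.7 70.6 75.7] mean [ 614.1 -110.9  100.7]
b packtop 228 rect c [527. 299.] wh [57.  37.6] ang 31.2 z [ 95.1  99.4 102.9] mean [527.2 300.8  99.3]
b packtop all 320 rect c [424.7 164.3] wh [412.  53.] ang 52.5 z [ 94.6  99.1 103. ] mean [524.8 294.7 115.6]
b flare 224 rect c [468.7 -99.3] wh [ 77.2 332.2] ang 73.6 z [42.6 59.7 65.2] mean [ 587.8 -140.4   63.4]
b flag 23 rect c [ 532.3 -172.7] wh [11.3 11.3] ang 27.2 z [62.2 72.  76. ] mean [ 532.1 -172.4   70.1]
b rim 1103 rect c [ 585.4 -135.9] wh [100.8 131. ] ang 89.9 z [58.8 63.3 66.6] mean [ 584.2 -134.5   63. ]
b jaws 56 rect c [ 584.2 -135.6] wh [120.7  25.6] ang 0.3 z [61.7 72.3 76.6] mean [ 583.2 -135.    69.9]
obj 321 rect c [464.  198.5] wh [511.6  60.7] ang 62.9 z [ 93.5  99.1 102.6] mean [568.5 402.9 108.7]
obj 323 rect c [424.4 164.5] wh [412.   53.7] ang 52.5 z [ 94.   99.  102.8] mean [526.4 297.4 105.4]
obj 312 rect c [432.6  78.2] wh [287.9  49.9] ang 30.0 z [ 94.5  99.5 103.4] mean [527.9 132.7 102.7]
obj 333 rect c [392.6 132.8] wh [322.8  66.1] ang 75.6 z [ 94.7  99.4 102.6] mean [425.2 260.1 102.3]
```

```bash
python3 -m jog '[[0,-0.03,0,0,5,0],[0,-0.03,0,0,5,0],[0,0,0,0,5,0],[-0.026,0,-0.032,0,0,0],[-0.026,0,-0.032,0,0,0],[-0.026,0,-0.032,0,0,0],[-0.026,0,-0.032,0,0,0],[-0.026,0,-0.032,0,0,0],[-0.026,0,-0.032,0,0,0],[-0.026,0,-0.032,0,0,0],[-0.026,0,-0.032,0,0,0],[-0.026,0,-0.032,0,0,0]]' 1
```

```text
time: 1.1
ee_pos: [0.3953, -0.3177, 0.2784]
eef_rot: [0.008, 0.71, -0.704, -0.014]
ft_force: [0.8, -0.4, -0.7]
width: 0.0871
```

```bash
python3 -m jog '[[-0.012,0,-0.039,0,0,0],[-0.012,0,-0.039,0,0,0],[-0.012,0,-0.039,0,0,0],[-0.012,0,-0.039,0,0,0],[-0.012,0,-0.039,0,0,0],[-0.012,0,-0.039,0,0,0],[-0.008,0,-0.040,0,0,0],[-0.008,0,-0.040,0,0,0],[-0.008,0,-0.040,0,0,0],[-0.008,0,-0.040,0,0,0],[-0.008,0,-0.040,0,0,0],[-0.008,0,-0.040,0,0,0]]' && python3 -m jog '[[0,0,-0.035,0,-6.5,0],[0,0,-0.03,0,-6.5,0],[0,0.02,-0.025,0,-6,0],[0,0.02,0,0,-6,0],[0,0.02,0,0,-6,0],[0,0,0,0,0,0]]'
python3 - <<'E'
from h import *
s=r.read_state(); print(s['time'],np.round(s['ee_pos'],4),'\n',np.round(Ro.from_quat(s['eef_rot']).as_matrix(),3),np.round(s['joint_positions'],2))
c=cam('wrist','w1.png'); C=cloud(c); np.savez('w1.npz',i=c['image'],C=C)
hsv=cv2.cvtColor(c['image'],cv2.COLOR_RGB2HSV)
m=(abs(hsv[...,0].astype(int)-28)<6)&(hsv[...,1]>130)&(C[...,2]>.09)&(C[...,2]<.11)
n,l,st,_=cv2.connectedComponentsWithStats(m.astype(np.uint8))
for i in range(1,n):
  if st[i,4]>100:
    P=C[l==i]; print(st[i],cv2.minAreaRect((P[:,:2]*1000).astype(np.float32)),np.median(P[:,2]),P.mean(0))
E
```

```text
time: 2.1
ee_pos: [0.5291, 0.163, 0.2784]
eef_rot: [0.008, 0.709, -0.705, -0.016]
ft_force: [2.4, 0.1, 0.3]
width: 0.0871
time: 2.6
ee_pos: [0.5183, 0.2699, 0.2158]
eef_rot: [-0.194, 0.687, -0.675, 0.187]
ft_force: [-0.6, -0.7, -0.9]
width: 0.0871
2.6 [0.5183 0.2699 0.2158] 
 [[-0.855 -0.014  0.519]
 [-0.519  0.014 -0.855]
 [ 0.005 -1.    -0.019]] [ 0.14  0.37 -0.87  1.54  0.27  1.36 -1.77]
[ 281  143   33   54 1674] ((528.0888671875, 303.3138427734375), (51.76485061645508, 30.397357940673828), 31.26811981201172) 0.10137298455887798 [0.52893494 0.30392021 0.10138822]
```

View pics/w1.png

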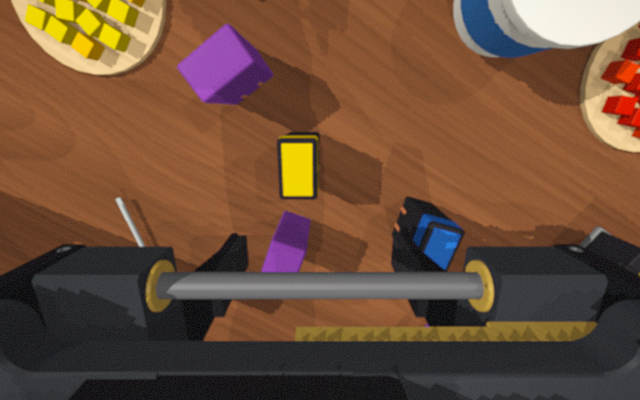

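The wrist picture shows the yellow pack at (298,168), upright and with its long side across the opening. The purple look-alike at (287,242) and the spare at (435,240) are well clear of it. The pack top measures (0.528, 0.302, 0.101) at 31°, and the top view agrees within 3 mm.

```bash
python3 -m jog '[[-0.025,0,-0.022,1.1,0,0.3],[0,0.035,0,0,0,0],[0,0,0,0,0,0]]'
python3 - <<'E'
from h import *
s=r.read_state(); R=Ro.from_quat(s['eef_rot']).as_matrix()
print(np.round(R,3)); d=np.array([.528,.302,.066])-s['ee_pos']; print('tool shift',np.round(R.T@d,4),'z angle',np.degrees(np.arctan2(R[1,2],R[0,2])),'down in tool',R.T@[0,0,-1])
E
```

```text
time: 2.9
ee_pos: [0.5329, 0.2998, 0.186]
eef_rot: [0.18, -0.683, 0.684, -0.184]
ft_force: [0.2, -1.4, -1.7]
width: 0.0872
[[-0.868  0.006  0.497]
 [-0.497 -0.001 -0.868]
 [-0.005 -1.     0.004]]
tool shift [ 0.0038  0.12   -0.0048] z angle -60.22940768905477 down in tool [ 0.00514129  0.99998058 -0.0035226 ]
```

```bash
python3 -m jog '[[0.004,0.02,-0.005,-0.2,-1.4,-0.3],[0,0.03,0,0,0,0],[0,0.03,0,0,0,0],[0,0.025,0,0,0,0],[0,0.01,0,0,0,0],[0,0,0,0,0,0]]'
python3 - <<'E'
from h import *
s=r.read_state(); R=Ro.from_quat(s['eef_rot']).as_matrix()
d=np.array([.528,.302,.066])-s['ee_pos']; print('tool shift',np.round(R.T@d,4),'z angle',np.degrees(np.arctan2(R[1,2],R[0,2])),'down in tool',R.T@[0,0,-1])
E
```

```text
time: 3.4
ee_pos: [0.5354, 0.3026, 0.082]
eef_rot: [-0.176, 0.684, -0.683, 0.186]
ft_force: [-0.5, -0.8, 0.9]
width: 0.0866
tool shift [ 0.0069  0.0159 -0.0032] z angle -60.305802517629 down in tool [ 0.01406493  0.99989804 -0.00246743]
```

```bash
python3 -m jog '[[0.007,0.008,-0.003,-0.1,-1.5,-0.8],[0,0.008,0,0,0,0],[0,0,0,0,0,0]]'
python3 - <<'E'
from h import *
s=r.read_state(); R=Ro.from_quat(s['eef_rot']).as_matrix()
d=np.array([.528,.302,.066])-s['ee_pos']; print('tool shift',np.round(R.T@d,4),'z angle',np.degrees(np.arctan2(R[1,2],R[0,2])),'down in tool',R.T@[0,0,-1])
E
```

```text
time: 3.65
ee_pos: [0.5304, 0.302, 0.0704]
eef_rot: [0.188, -0.681, 0.682, -0.191]
ft_force: [-0.9, 0.5, -0.2]
width: 0.087
tool shift [ 0.002   0.0044 -0.0012] z angle -58.96411794411716 down in tool [ 0.00435509  0.99998889 -0.00180411]
```

```bash
python3 -m jog '[[0.002,0.004,-0.001,-0.1,0,-0.2],[0,0,0,0,0,0]]'; python3 -m jog '[[0,0,0,0,0,0],[0,0,0,0,0,0],[0,0,0,0,0,0],[0,0,0,0,0,0],[0,0,0,0,0,0],[0,0,0,0,0,0],[0,0,0,0,0,0],[0,0,0,0,0,0]]' -1 35
python3 - <<'E'
from h import *
s=r.read_state(); R=Ro.from_quat(s['eef_rot']).as_matrix()
print('z angle',np.degrees(np.arctan2(R[1,2],R[0,2])),'down in tool',R.T@[0,0,-1])
E
```

```text
time: 3.82
ee_pos: [0.5288, 0.3023, 0.0679]
eef_rot: [-0.188, 0.682, -0.681, 0.19]
ft_force: [-0.6, 0.4, -0.3]
width: 0.0867
time: 4.48
ee_pos: [0.5296, 0.303, 0.0698]
eef_rot: [-0.187, 0.682, -0.681, 0.191]
ft_force: [-0.6, -0.5, -0.7]
width: 0.0422
z angle -59.03060720415818 down in tool [ 5.28802229e-03  9.99985963e-01 -3.33468783e-04]
```

```bash
python3 -m jog '[[0,0,0,0,0,0],[0,0,0,0,0,0],[0,0,0,0,0,0]]'; python3 -m jog '[[0,-0.02,0,0,0,0],[0,-0.02,0,0,0,0],[0,-0.03,0,0,0,0],[0,-0.03,0,0,0,0],[0,-0.03,0,0,0,0],[0,0,0,0,0,0]]'
python3 - <<'E'
from h import *
s=r.read_state(); R=Ro.from_quat(s['eef_rot']).as_matrix()
print('z angle',np.degrees(np.arctan2(R[1,2],R[0,2])),'down in tool',R.T@[0,0,-1])
E
```

```text
time: 4.73
ee_pos: [0.5295, 0.3031, 0.0698]
eef_rot: [-0.187, 0.682, -0.681, 0.191]
ft_force: [-0.8, -0.5, -0.2]
width: 0.0378
time: 5.23
ee_pos: [0.5263, 0.3007, 0.2005]
eef_rot: [0.191, -0.681, 0.682, -0.187]
ft_force: [0.7, 0.6, -1.3]
width: 0.038
z angle -58.97591990146248 down in tool [-4.88321812e-03  9.99987770e-01  7.83970844e-04]
```

```bash
python3 -m jog '[[0,-0.01,0,0,6.2,0],[0,-0.01,0,0,6.2,0],[0,-0.01,0,0,6.2,0],[0,0,0,0,6.2,0],[0,0,0,0,6.2,0],[-0.005,0,0.039,0,0,0],[-0.005,0,0.039,0,0,0],[-0.005,0,0.039,0,0,0],[-0.005,0,0.039,0,0,0],[-0.005,0,0.039,0,0,0],[-0.005,0,0.039,0,0,0],[-0.005,0,0.039,0,0,0]]'
python3 - <<'E'
from h import *
s=r.read_state(); R=Ro.from_quat(s['eef_rot']).as_matrix()
d=np.array([.585,-.135,.23])-s['ee_pos']; print('tool shift',np.round(R.T@d,4),'z angle',np.degrees(np.arctan2(R[1,2],R[0,2])),'down in tool',R.T@[0,0,-1])
E
```

```text
time: 6.23
ee_pos: [0.5499, 0.0285, 0.2263]
eef_rot: [-0.0, 0.708, -0.706, -0.007]
ft_force: [1.1, 0.3, -3.1]
width: 0.0377
tool shift [-0.0367 -0.0044  0.1631] z angle -90.57042394943934 down in tool [-0.01078093  0.99994006  0.00191127]
```

```bash
python3 -m jog '[[0.008,0,0.038,0,0,0.6],[0.01,0,0.038,0,0,0],[0.01,0,0.038,0,0,0],[0.01,0,0.035,0,0,0],[0.01,0,0.012,0,0,0],[0,0,0,0,0,0]]'
python3 - <<'E'
from h import *
s=r.read_state(); R=Ro.from_quat(s['eef_rot']).as_matrix()
print('z angle',np.degrees(np.arctan2(R[1,2],R[0,2])),'down in tool',R.T@[0,0,-1])
c=cam('wrist','w2.png'); C=cloud(c); np.savez('w2.npz',i=c['image'],C=C,R=c['R'],t=c['t'],K=c['K'])
hsv=cv2.cvtColor(c['image'],cv2.COLOR_RGB2HSV)
def rep(n,m):
    k,l,st,_=cv2.connectedComponentsWithStats(m.astype(np.uint8))
    for i in range(1,k):
        if st[i,4]>60:
            P=C[l==i]; a=cv2.minAreaRect((P[:,:2]*1000).astype(np.float32)); print(n,st[i],np.round(a[0],1),np.round(a[1],1),round(a[2],1),'z',np.round(np.percentile(P[:,2],[5,50,95])*1000,1))
H=hsv[...,0].astype(int); S=hsv[...,1]; V=hsv[...,2]; Z=C[...,2]
near=(np.hypot(C[...,0]-.585,C[...,1]+.135)<.1)
rep('flare',(abs(H-28)<6)&(S>130)&near); rep('jaw',(H<19)&(H>4)&(S>170)&(V>120)&near&(Z>.05)); rep('rim',(Z>.058)&(Z<.068)&near); rep('flag',(abs(H-65)<18)&(S>120)&near)
E
```

```text
time: 6.73
ee_pos: [0.4935, -0.1511, 0.2212]
eef_rot: [0.007, 0.707, -0.707, -0.011]
ft_force: [0.1, -0.0, -2.9]
width: 0.0379
z angle -91.4151081704767 down in tool [-5.73398374e-03  9.99983552e-01  1.31767025e-04]
flare [ 268   56   62   86 2571] [ 584.6 -133.4] [60.3 82.2] 89.7 z [53.8 61.4 65.2]
flare [282 204  75  17 936] [ 542.  -144.7] [54.3 36.1] 18.4 z [226.4 238.2 246.7]
flare [ 290  230   60   42 2475] [ 534.9 -151.9] [29.2 77.2] 89.8 z [252.  253.  253.9]
jaw [282  30  29  17 136] [ 640.7 -132.5] [15.1 27.7] 0.8 z [64.6 74.3 76.3]
jaw [289 148  26  14 106] [ 528.9 -132.9] [27.3 14.5] 88.8 z [64.1 70.9 76.6]
rim [ 246   28  103  136 9345] [ 584.8 -133.3] [130.3  99.9] 0.2 z [60.  64.6 66. ]
flag [331 145  14  14 150] [ 531.8 -171.9] [14.1 14.4] 23.1 z [64.2 75.5 76.6]
```

View pics/w2.png

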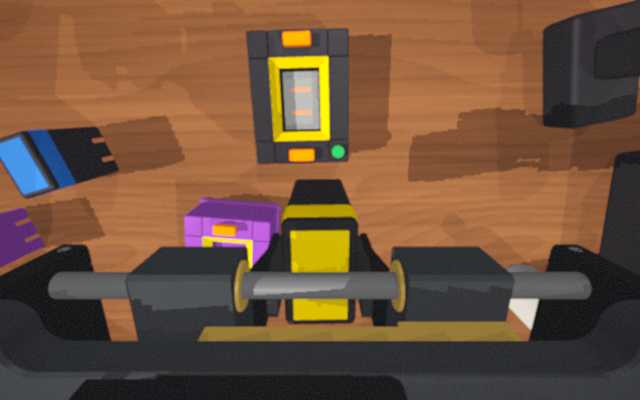

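The picture shows the charger upright ahead with its bay at (299,98), jaws at (297,38) and (301,155), and the flag at (338,152), which is down. The pack is held square between the fingers, its top at (320,275). Next I measure where the pack sits relative to the TCP.

Run:
```python
import numpy as np,cv2
d=np.load('w2.npz');C=d['C'];hsv=cv2.cvtColor(d['i'],cv2.COLOR_RGB2HSV)
Y=(abs(hsv[...,0].astype(int)-28)<6)&(hsv[...,1]>130); v,u=np.mgrid[:400,:640]
m=(C[...,2]>.248)&(C[...,2]<.258)&(u>270)&(u<370)&(v>190)&(v<330)
P=C[m]; print(m.sum(),np.round(np.percentile(P,[0.5,2,50,98,99.5],axis=0)*1000,1))
m2=m&Y; vs=v[m2]; print(vs.min(),vs.max(),u[m2].min(),u[m2].max())
P=C[m2];print(np.round(np.percentile(P,[0.5,50,99.5],axis=0)*1000,1))
# left/right edges of the yellow top by row -> yaw
L=[];Rr=[]
for row in list(range(236,268))+list(range(302,316)):
    k=np.where(m2[row])[0]
    if len(k)>30: L.append(C[row,k[0]]);Rr.append(C[row,k[-1]])
for E in (L,Rr):
    E=np.array(E); print(len(E),np.degrees(np.polyfit(E[:,0],E[:,1],1)[0]),E.mean(0))
```

```text
6069 [[ 464.8 -175.3  248.2]
 [ 466.1 -171.2  249.1]
 [ 504.2 -151.7  252.8]
 [ 523.2 -132.2  254.4]
 [ 523.6 -128.9  256.4]]
217 320 283 349
[[ 467.7 -166.2  251.4]
 [ 502.8 -151.6  253.1]
 [ 518.9 -137.2  254.6]]
46 -0.8505120058461342 [ 0.49786729 -0.13739695  0.2528657 ]
46 -1.2392329772324424 [ 0.49705822 -0.16586099  0.25266403]
```

```bash
python3 -m jog '[[-0.03,0,-0.006,0,-1.4,0.6],[-0.03,0,-0.006,0,0,0],[-0.025,0,-0.005,0,0,0],[-0.005,0,0,0,0,0],[0,0,0,0,0,0]]'
cat > chk.py <<'E'
from h import *
import sys
def chk(T=(.5842,-.1333,.13)):
    s=r.read_state(); R=Ro.from_quat(s['eef_rot']).as_matrix()
    print(round(s['time'],2),'pos',np.round(s['ee_pos'],4),'tool shift mm',np.round(R.T@(np.array(T)-s['ee_pos'])*1000,1),'zang',round(np.degrees(np.arctan2(R[1,2],R[0,2])),2),'down',np.round(R.T@[0,0,-1],4),'F',np.round(s['ft_force'],1),'w',round(float(s['width']),4))
if __name__=='__main__': chk()
E
python3 chk.py
```

```text
time: 7.2
ee_pos: [0.5881, -0.1283, 0.219]
eef_rot: [0.0, 0.708, -0.706, 0.002]
ft_force: [-1.5, -0.3, -3.2]
width: 0.0376
7.2 pos [ 0.5881 -0.1283  0.219 ] tool shift mm [ 4.3 89.   5.2] zang -89.82 down [0.0037 1.     0.0019] F [-1.5 -0.3 -3.2] w 0.0376
```

```bash
python3 -m jog '[[0.004,0.025,0.005,0,0,0],[0,0.025,0,0,0,0],[0,0.02,0,0,0,0],[0,0,0,0,0,0]]'; python3 chk.py
```

```text
time: 7.53
ee_pos: [0.5846, -0.1277, 0.1469]
eef_rot: [-0.002, 0.708, -0.706, 0.005]
ft_force: [-0.8, 0.6, -3.7]
width: 0.0377
7.53 pos [ 0.5846 -0.1277  0.1469] tool shift mm [ 0.5 16.8  5.7] zang -89.42 down [0.0051 1.     0.0039] F [-0.8  0.6 -3.7] w 0.0377
```

```bash
python3 -m jog '[[0.0005,0.002,0.006,0.2,0.4,0],[0,0,0,0,0,0]]'; python3 chk.py
```

```text
time: 7.7
ee_pos: [0.5833, -0.1329, 0.1452]
eef_rot: [-0.0, 0.707, -0.707, 0.003]
ft_force: [0.3, -0.2, -3.3]
width: 0.0375
7.7 pos [ 0.5833 -0.1329  0.1452] tool shift mm [-0.9 15.2  0.4] zang -89.76 down [3.6e-03 1.0e+00 6.0e-04] F [ 0.3 -0.2 -3.3] w 0.0375
```

```bash
python3 -m jog '[[-0.001,0.004,0.0005,0,0,0],[0,0.005,0,0,0,0],[0,0.005,0,0,0,0],[0,0.004,0,0,0,0],[0,0.003,0,0,0,0],[0,0,0,0,0,0]]'; python3 chk.py
```

```text
time: 8.2
ee_pos: [0.5865, -0.134, 0.1269]
eef_rot: [-0.002, -0.707, 0.708, -0.005]
ft_force: [0.8, -1.1, -2.5]
width: 0.0376
8.2 pos [ 0.5865 -0.134   0.1269] tool shift mm [ 2.2 -3.1 -0.7] zang -89.81 down [ 0.01    0.9999 -0.0014] F [ 0.8 -1.1 -2.5] w 0.0376
```

```bash
python3 -m jog '[[0.002,0,-0.0007,0,0,-0.35],[0,0.002,0,0,0,0],[0,0.002,0,0,0,0],[0,0.001,0,0,0,0]]'; python3 chk.py
```

```text
time: 8.53
ee_pos: [0.5846, -0.133, 0.1218]
eef_rot: [-0.0, -0.707, 0.708, -0.003]
ft_force: [-0.1, 0.1, -2.4]
width: 0.038
8.53 pos [ 0.5846 -0.133   0.1218] tool shift mm [ 0.3 -8.2  0.3] zang -89.8 down [ 0.0037  1.     -0.0013] F [-0.1  0.1 -2.4] w 0.038
```

```bash
for i in 1; do python3 -m jog '[[0,0.001,0,0,0,0],[0,0.001,0,0,0,0],[0,0.001,0,0,0,0],[0,0.001,0,0,0,0],[0,0.001,0,0,0,0],[0,0.001,0,0,0,0]]'; python3 chk.py; done
```

```text
time: 9.03
ee_pos: [0.5847, -0.133, 0.1153]
eef_rot: [-0.0, -0.707, 0.708, -0.003]
ft_force: [1.0, -0.0, -2.4]
width: 0.0384
9.03 pos [ 0.5847 -0.133   0.1153] tool shift mm [  0.5 -14.7   0.3] zang -89.8 down [ 0.0041  1.     -0.0013] F [ 1.  -0.  -2.4] w 0.0384
```

```bash
python3 -m jog '[[0,0.0008,0,0,0,0],[0,0.0008,0,0,0,0],[0,0.0008,0,0,0,0]]'
```

```text
time: 9.28
ee_pos: [0.5847, -0.133, 0.1126]
eef_rot: [-0.0, -0.707, 0.708, -0.003]
ft_force: [-0.9, -0.0, -2.6]
width: 0.0378
```

```bash
python3 -m jog '[[0,0.0008,0,0,0,0],[0,0.0008,0,0,0,0],[0,0,0,0,0,0]]'
```

```text
time: 9.53
ee_pos: [0.5847, -0.1331, 0.1107]
eef_rot: [-0.0, -0.707, 0.708, -0.003]
ft_force: [0.7, 0.3, -3.0]
width: 0.0381
```

```bash
python3 - <<'E'
import numpy as np
C=np.load('w2.npz')['C']; print(np.round(C[75:125:8,286:316:6,2]*1000))
E
python3 -m jog '[[0,0.0008,0,0,0,0],[0,0.0008,0,0,0,0],[0,0.0008,0,0,0,0]]'
```

```text
[[41. 41. 42. 40. 41.]
 [42. 42. 43. 41. 41.]
 [42. 41. 43. 42. 41.]
 [43. 41. 41. 41. 44.]
 [40. 41. 41. 42. 40.]
 [41. 42. 41. 42. 41.]
 [43. 43. 42. 42. 41.]]
time: 9.78
ee_pos: [0.5854, -0.1332, 0.1097]
eef_rot: [-0.001, -0.706, 0.708, -0.003]
ft_force: [-2.6, 0.7, 5.3]
width: 0.0378
```

```bash
python3 -m jog '[[0,0,0,0,0,0],[0,0,0,0,0,0]]' 0.6; python3 -m jog '[[0,0,0,0,0,0],[0,0,0,0,0,0],[0,0,0,0,0,0]]'; python3 chk.py
```

```text
time: 9.95
ee_pos: [0.5858, -0.1331, 0.1103]
eef_rot: [-0.001, -0.706, 0.708, -0.004]
ft_force: [-0.0, -0.7, -0.2]
width: 0.0446
time: 10.2
ee_pos: [0.5862, -0.1331, 0.1104]
eef_rot: [-0.001, -0.706, 0.708, -0.004]
ft_force: [0.2, -0.9, -0.2]
width: 0.0633
10.2 pos [ 0.5862 -0.1331  0.1104] tool shift mm [  1.8 -19.6   0.2] zang -89.8 down [ 0.0075  1.     -0.0023] F [ 0.2 -0.9 -0.2] w 0.0633
```

```bash
python3 -m jog '[[0,-0.02,0,0,0,0],[0,-0.025,0,0,0,0],[0.001,-0.02,0,-0.1,0,-0.3],[0,0,0,0,0,0]]'; python3 -m jog '[[0,0,0,0,0,0],[0,0,0,0,0,0],[0,0,0,0,0,0],[0,0,0,0,0,0],[0,0,0,0,0,0],[0,0,0,0,0,0],[0,0,0,0,0,0],[0,0,0,0,0,0],[0,0,0,0,0,0],[0,0,0,0,0,0]]' -1 20
python3 - <<'E'
from chk import *
chk((.585,-.1333,.1415))
c=cam('wrist','w3.png'); C=cloud(c); v,u=np.mgrid[:400,:640]
hsv=cv2.cvtColor(c['image'],cv2.COLOR_RGB2HSV)
a=cam('top'); A=cloud(a); h2=cv2.cvtColor(a['image'],cv2.COLOR_RGB2HSV)
for C_,h in ((C,hsv),(A,h2)):
    m=(np.hypot(C_[...,0]-.585,C_[...,1]+.133)<.06)&(C_[...,2]>.125)&(C_[...,2]<.16)&(abs(h[...,0].astype(int)-28)<6)&(h[...,1]>130)
    P=C_[m]; print(len(P)); 
    if len(P)>10: print(np.round(np.percentile(P,[1,50,99],axis=0)*1000,1))
E
```

```text
time: 10.53
ee_pos: [0.5834, -0.1328, 0.176]
eef_rot: [-0.002, 0.707, -0.707, 0.001]
ft_force: [0.4, 0.3, 0.6]
width: 0.0694
time: 11.37
ee_pos: [0.5819, -0.1327, 0.1719]
eef_rot: [-0.003, 0.708, -0.706, -0.001]
ft_force: [-0.0, -0.3, -0.4]
width: 0.0112
11.37 pos [ 0.5819 -0.1327  0.1719] tool shift mm [-3.3 30.4  0.7] zang -89.78 down [-0.0061  1.      0.002 ] F [-0.  -0.3 -0.4] w 0.0112
2535
[[ 559.5 -151.1  127.3]
 [ 592.5 -132.6  141.4]
 [ 614.6 -115.8  143. ]]
29
[[ 554.1 -136.6  131.9]
 [ 564.2 -126.7  138.6]
 [ 569.7 -116.9  142.7]]
```

View pics/w3.png

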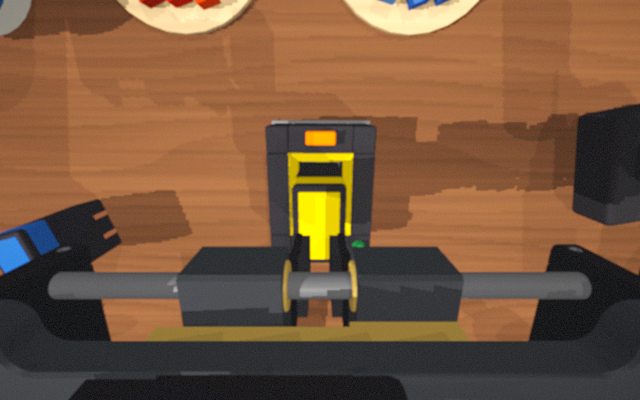

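The picture shows the pack standing upright in the bay, its top at (320,225) and about 141.5 mm high. The flag at (358,245) is still down, and the fingers are closing above the pack's centre.

```bash
python3 -m jog '[[-0.003,0.006,0.0007,0.1,0,0.35],[0,0.006,0,0,0,0],[0,0.005,0,0,0,0],[0,0.002,0,0,0,0],[0,0,0,0,0,0]]'; python3 -c "
from chk import *
chk((.585,-.1333,.1415))"
```

```text
time: 11.88
ee_pos: [0.5852, -0.1334, 0.1507]
eef_rot: [-0.001, 0.707, -0.707, 0.002]
ft_force: [-0.4, -0.7, 0.8]
width: 0.0005
11.88 pos [ 0.5852 -0.1334  0.1507] tool shift mm [ 0.2  9.2 -0.1] zang -89.78 down [7.e-04 1.e+00 0.e+00] F [-0.4 -0.7  0.8] w 0.0005
```

```bash
python3 -m jog '[[0,0.0015,0,0,0,0],[0,0.0015,0,0,0,0],[0,0.0015,0,0,0,0],[0,0.001,0,0,0,0],[0,0,0,0,0,0]]'; python3 -m jog '[[0,0.0007,0,0,0,0],[0,0.0007,0,0,0,0],[0,0.0007,0,0,0,0]]'; python3 -c "
from chk import *
chk((.585,-.1333,.1415))"
```

```text
time: 12.3
ee_pos: [0.5851, -0.1334, 0.1444]
eef_rot: [-0.001, 0.707, -0.707, 0.001]
ft_force: [0.9, -0.5, 0.6]
width: 0.0004
time: 12.55
ee_pos: [0.5853, -0.1334, 0.1426]
eef_rot: [0.001, -0.707, 0.707, -0.002]
ft_force: [-0.4, -0.4, 0.4]
width: 0.0003
12.55 pos [ 0.5853 -0.1334  0.1426] tool shift mm [ 0.3  1.1 -0.1] zang -89.78 down [ 0.001  1.    -0.   ] F [-0.4 -0.4  0.4] w 0.0003
```

Now the slow press, with the force read after every few rows.

```bash
python3 -m jog '[[0,0.0006,0,0,0,0],[0,0.0006,0,0,0,0],[0,0.0006,0,0,0,0]]'
```

```text
time: 12.8
ee_pos: [0.5854, -0.1334, 0.1407]
eef_rot: [0.001, -0.707, 0.707, -0.002]
ft_force: [-0.3, -0.5, -0.6]
width: 0.0006
```

```bash
python3 -m jog '[[0,0.0006,0,0,0,0],[0,0.0006,0,0,0,0]]'
```

```text
time: 12.97
ee_pos: [0.586, -0.1335, 0.1405]
eef_rot: [0.0, -0.707, 0.707, -0.002]
ft_force: [-1.6, 0.2, 5.0]
width: 0.0005
```

```bash
python3 -m jog '[[0,0.0006,0,0,0,0],[0,0.0006,0,0,0,0]]'
```

```text
time: 13.13
ee_pos: [0.5865, -0.1336, 0.1404]
eef_rot: [-0.0, -0.707, 0.707, -0.003]
ft_force: [-1.9, -0.5, 5.1]
width: 0.0006
```

```bash
python3 -m jog '[[0.0006,0.001,0,0,0,0],[0.0006,0.001,0,0,0,0]]'
```

```text
time: 13.3
ee_pos: [0.5859, -0.1336, 0.1398]
eef_rot: [-0.001, -0.707, 0.708, -0.003]
ft_force: [-1.3, -0.3, 6.0]
width: 0.0006
```

```bash
python3 -m jog '[[0.0005,0.0012,0,0,0,0],[0.0005,0.0012,0,0,0,0]]'; python3 chk.py
```

```text
time: 13.47
ee_pos: [0.5857, -0.1336, 0.1388]
eef_rot: [-0.001, -0.706, 0.708, -0.004]
ft_force: [-0.8, -0.2, 5.2]
width: 0.0006
13.47 pos [ 0.5857 -0.1336  0.1388] tool shift mm [ 1.6  8.8 -0.3] zang -89.79 down [ 0.008   1.     -0.0023] F [-0.8 -0.2  5.2] w 0.0006
```

```bash
python3 -m jog '[[0.0005,0.0012,0,-0.05,0,-0.15],[0.0005,0.0012,0,-0.05,0,-0.15],[0.0003,0.0012,0,0,0,-0.1]]'
```

```text
time: 13.72
ee_pos: [0.5858, -0.1336, 0.1375]
eef_rot: [-0.0, -0.707, 0.708, -0.003]
ft_force: [-1.0, 0.3, 5.5]
width: 0.0003
```

```bash
python3 -m jog '[[0.0003,0.0012,0,0,0,-0.1],[0.0003,0.0012,0,0,0,-0.1],[0.0003,0.0012,0,0,0,-0.1]]'; python3 chk.py
```

```text
time: 13.97
ee_pos: [0.5861, -0.1336, 0.1361]
eef_rot: [0.0, -0.706, 0.708, -0.002]
ft_force: [-1.4, 1.3, 6.1]
width: 0.0006
13.97 pos [ 0.5861 -0.1336  0.1361] tool shift mm [ 1.9  6.1 -0.3] zang -89.78 down [ 0.0025  1.     -0.0025] F [-1.4  1.3  6.1] w 0.0006
```

```bash
python3 -m jog '[[0.0006,0.0012,0,0,0,0],[0.0006,0.0012,0,0,0,0],[0.0006,0.0012,0,0,0,0]]'
```

```text
time: 14.22
ee_pos: [0.5856, -0.1335, 0.1346]
eef_rot: [-0.001, -0.706, 0.708, -0.003]
ft_force: [-0.8, 0.4, 5.5]
width: 0.0005
```

```bash
python3 -m jog '[[0.0006,0.0012,0,0,0,0],[0.0006,0.0012,0,0,0,0],[0.0006,0.0012,0,0,0,0]]'; python3 chk.py
```

```text
time: 14.47
ee_pos: [0.5855, -0.1335, 0.1333]
eef_rot: [-0.002, -0.706, 0.709, -0.005]
ft_force: [-0.6, 0.3, 5.9]
width: 0.0006
14.47 pos [ 0.5855 -0.1335  0.1333] tool shift mm [ 1.3  3.3 -0.2] zang -89.77 down [ 0.0101  0.9999 -0.0043] F [-0.6  0.3  5.9] w 0.0006
```

Still on the 5 N plateau, about 7 mm down. I carry on and trim the tilt as I go.

```bash
python3 -m jog '[[0.0003,0.0012,0,-0.1,0,-0.2],[0.0003,0.0012,0,-0.1,0,-0.2],[0.0003,0.0012,0,0,0,-0.2]]'
```

```text
time: 14.72
ee_pos: [0.5863, -0.1337, 0.1327]
eef_rot: [-0.0, -0.706, 0.708, -0.003]
ft_force: [-1.8, -0.2, 9.2]
width: 0.0005
```

```bash
python3 -m jog '[[0.0004,0.0012,0,0,0,-0.1],[0.0004,0.0012,0,0,0,-0.1],[0.0004,0.0012,0,0,0,-0.1]]'; python3 chk.py
```

```text
time: 14.97
ee_pos: [0.5868, -0.1337, 0.1326]
eef_rot: [0.0, -0.706, 0.708, -0.002]
ft_force: [-3.1, 1.1, 9.5]
width: 0.0003
14.97 pos [ 0.5868 -0.1337  0.1326] tool shift mm [ 2.6  2.6 -0.4] zang -89.78 down [ 0.003   1.     -0.0035] F [-3.1  1.1  9.5] w 0.0003
```

```bash
python3 -m jog '[[0.0012,0.0015,0,0,0,0],[0.0012,0.0016,0,0,0,0]]'
```

```text
time: 15.13
ee_pos: [0.586, -0.1337, 0.1324]
eef_rot: [-0.001, -0.705, 0.709, -0.004]
ft_force: [-1.2, 0.5, 10.9]
width: 0.0006
```

```bash
python3 -m jog '[[0.0008,0.0017,0,0,0,0]]'
```

```text
time: 15.22
ee_pos: [0.5862, -0.1337, 0.1323]
eef_rot: [-0.002, -0.705, 0.709, -0.005]
ft_force: [-2.1, -0.1, 10.4]
width: 0.0006
```

```bash
python3 -m jog '[[0.0008,0.0019,0,-0.1,0,-0.2]]'
```

```text
time: 15.3
ee_pos: [0.5864, -0.1337, 0.1322]
eef_rot: [-0.002, -0.706, 0.709, -0.005]
ft_force: [-1.2, 0.5, 13.0]
width: 0.0003
```

```bash
python3 -m jog '[[0.0008,0.0021,0,-0.1,0,-0.2]]'
```

```text
time: 15.38
ee_pos: [0.5866, -0.1337, 0.132]
eef_rot: [-0.001, -0.706, 0.708, -0.004]
ft_force: [-3.5, 0.5, 13.1]
width: 0.0004
```

```bash
python3 -m jog '[[0.001,0.0022,0,0,0,-0.1]]'
```

```text
time: 15.47
ee_pos: [0.5867, -0.1338, 0.1317]
eef_rot: [-0.002, -0.706, 0.709, -0.005]
ft_force: [-3.3, 0.9, 12.4]
width: 0.0005
```

```bash
python3 -m jog '[[0.001,0.0022,0,0,0,-0.1]]'
```

```text
time: 15.55
ee_pos: [0.5867, -0.1338, 0.1313]
eef_rot: [-0.002, -0.705, 0.709, -0.005]
ft_force: [-2.9, 0.6, 13.0]
width: 0.0004
```

```bash
python3 -m jog '[[0.001,0.002,0,0,0,-0.1]]'
```

```text
time: 15.63
ee_pos: [0.5865, -0.1338, 0.131]
eef_rot: [-0.002, -0.705, 0.709, -0.005]
ft_force: [-2.7, 0.9, 9.3]
width: 0.0007
```

```bash
python3 -m jog '[[0.001,0.0018,0,0,0,-0.1]]'
```

```text
time: 15.72
ee_pos: [0.5862, -0.1337, 0.1305]
eef_rot: [-0.002, -0.705, 0.709, -0.005]
ft_force: [-1.6, 0.6, 5.9]
width: 0.0003
```

The force is falling now, so the peak is behind us. I go on with small single rows.

```bash
python3 -m jog '[[0.0006,0.001,0,0,0,0]]'
```

```text
time: 15.8
ee_pos: [0.5859, -0.1336, 0.1302]
eef_rot: [-0.002, -0.705, 0.709, -0.005]
ft_force: [-1.2, -0.1, 0.7]
width: 0.0003
```

```bash
python3 -m jog '[[0.0003,0.0005,0,0,0,0]]'
python3 - <<'E'
from chk import *
chk()
c=cam('wrist','w4.png'); C=cloud(c); h=cv2.cvtColor(c['image'],cv2.COLOR_RGB2HSV)
n=np.hypot(C[...,0]-.532,C[...,1]+.172)<.02
m=n&(abs(h[...,0].astype(int)-65)<18)&(h[...,1]>120); print('flag',m.sum(),np.round(np.percentile(C[m][:,2],[5,50,95])*1000,1) if m.sum() else '')
E
```

```text
time: 15.88
ee_pos: [0.5856, -0.1336, 0.1298]
eef_rot: [-0.002, -0.705, 0.709, -0.005]
ft_force: [0.5, 0.0, 0.6]
width: -0.0
15.88 pos [ 0.5856 -0.1336  0.1298] tool shift mm [ 1.4 -0.2 -0.3] zang -89.76 down [ 0.0111  0.9999 -0.0064] F [0.5 0.  0.6] w -0.0
flag 0
```

The force dropped to zero, so the pack has snapped away from the fingers. I back straight up and look.

```bash
python3 -m jog '[[0,-0.02,0,0,0,0],[0,-0.03,0,0,0,0],[0,-0.03,0,0,0,0],[0.03,-0.02,0,0,0,0],[0.03,0,0,0,0,0],[0.03,0,0,0,0,0],[0,0,0,0,0,0]]'
python3 - <<'E'
from chk import *
chk()
c=cam('wrist','w5.png'); a=cam('scene'); t=cam('top')
cv2.imwrite('pics/s5.png',np.hstack([cv2.resize(x['image'][y0:y1,x0:x1,::-1],(390,390)) for x,(y0,y1,x0,x1) in ((a,(140,270,230,360)),(t,(120,250,300,430)))]))
for n_,c in (('w',c),('s',a),('t',t)):
    C=cloud(c); h=cv2.cvtColor(c['image'],cv2.COLOR_RGB2HSV); H=h[...,0].astype(int)
    n=np.hypot(C[...,0]-.532,C[...,1]+.172)<.02
    m=n&(abs(H-65)<18)&(h[...,1]>120)
    p=(np.hypot(C[...,0]-.585,C[...,1]+.133)<.04)&(abs(H-28)<6)&(h[...,1]>130)&(C[...,2]>.1)&(C[...,2]<.16)
    print(n_,'flag',m.sum(),np.round(np.percentile(C[m][:,2],[5,50,95])*1000,1) if m.sum() else '','top',np.round(np.percentile(C[p],[5,50,90],axis=0)*1000,1).tolist() if p.sum() else '')
E
```

```text
time: 16.52
ee_pos: [0.4905, -0.1326, 0.2291]
eef_rot: [0.0, -0.706, 0.708, -0.004]
ft_force: [1.1, -0.5, 0.3]
width: 0.0007
16.52 pos [ 0.4905 -0.1326  0.2291] tool shift mm [-93.2  99.5   1. ] zang -89.66 down [ 0.0045  1.     -0.0025] F [ 1.1 -0.5  0.3] w 0.0007
w flag 170 [64.4 87.5 89.1] top [[559.9, -146.6, 125.8], [585.3, -132.8, 127.6], [605.7, -120.2, 128.5]]
s flag 0  top [[561.2, -144.2, 103.1], [594.6, -124.5, 122.1], [614.7, -110.1, 126.1]]
t flag 0  top [[605.6, -127.4, 123.9], [608.2, -124.6, 125.9], [608.9, -120.8, 127.5]]
```

View pics/w5.png

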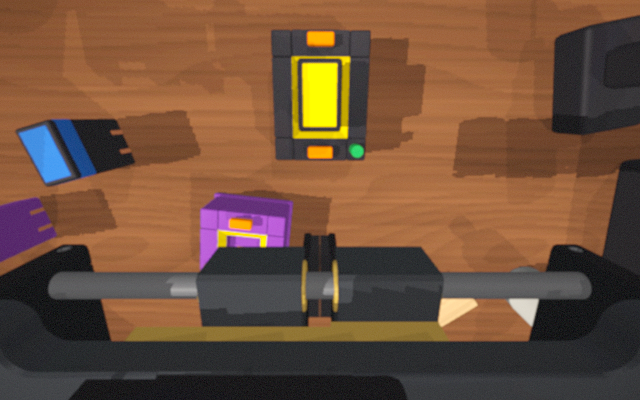

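View pics/s5.png

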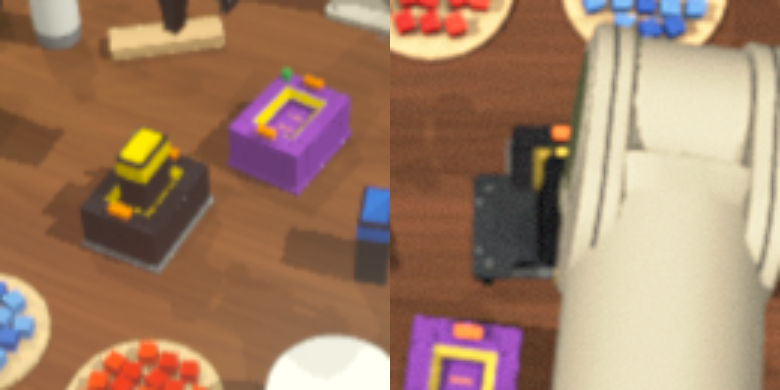

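The wrist picture shows the pack square in the bay at (320,97) and the green flag at (357,151). The flag's top went from 75.5 to 87.5 mm, a 12 mm rise, and the pack's top from 141.5 to 127.6 mm. The side pictures show nothing else disturbed, and the arm is clear.

```bash
python3 -c "
from bench import r
print(r.close_job())"
```

```text
the job is handed in; nothing more can be done
None
```

I gripped the yellow-banded pack across its 38 mm sides, lowered it foot down into the bay until it rested on the sprung block, and let go. I then pressed its top slowly with the closed fingers. The force stayed at 5–6 N for about 7 mm, peaked at about 13 N, then fell to zero as the catch snapped. I stopped there, backed off and handed the job in at about 16.7 s of the 61 s allowed.

- **Snapped home:** the last wrist view put the flag 12 mm higher than before (top at 75.5, then 87.5 mm). The pack's top went from 141.5 to 127.6 mm, so its underside is about 36 mm below the rim, at the shallow end of the stated 36–48 mm.
- **Robot clear:** the arm was touching nothing at the end, with wrist force readings of about 1 N, which is noise.
- **Order:** I let go of the pack before pressing, not after, and did not grip it again.
- **Not confirmed by a second view:** the flag was hidden from the scene and top cameras at the end. The pack-top heights from those two views (122–126 mm) came from partial or band pixels.
- **Other things on the bench:** in the parts of the last pictures I looked at, the spare and the purple charger look-alike were undisturbed. I did not re-measure their poses.

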